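# Bolt down the coolant filter cover and set its needle valve

### The job

The coolant filter has a fresh element: turn all three T-bar bolts on its cover clockwise, fully home to their end stops. Then, by its upright crank handle, turn the hand wheel of the valve clockwise until it is shut against its stop, and from there back it off exactly two full turns counter-clockwise. Finish still gripping the crank handle between the fingers with the wheel at rest there, and leave everything else on the bench where it is.

Things in the scene. Friction and masses are not known exactly. Their poses are not given: they have to be found in the camera images.
- skid: coolant filter unit bolted to the bench: steel plate 240 x 400 x 12 mm (x, y, z; origin under its centre on the bench, z up), its long side along y. At local y +95 mm stands the round filter housing, 174 mm across, with a flat aluminium cover (top 92 mm above the bench) that carries three equal T-bar bolts on a 60 mm radius; at local y -105 mm stands the brass valve with its horizontal hand wheel. A pipe joins them
- bolt_a_bar (a point): centre of the T-bar head of a captive cover bolt, the one farthest from the valve. The bar is a black block 46 mm long (x of this point), 13 mm wide (y) and 28 mm high, its top 14 mm above this point and its underside 14 mm below; below it is only a round stud and a 30 mm steel collar on the flat cover, whose top lies 26 mm below this point. z up; the point turns with the bolt
- bolt_a (a joint): turn of that bolt, the one farthest from the valve, in rad, growing clockwise seen from above; 0 loose, 1.5 fully home at its end stop. Fully home, all three bars lie parallel, 0.6 rad clockwise of the skid's y axis. Stiff: it takes 0.06 N m and stays where it is left
- bolt_b_bar (a point): centre of the T-bar head of a captive cover bolt, the one of the two nearer the valve that lies on the skid's -x side. The bar is a black block 46 mm long (x of this point), 13 mm wide (y) and 28 mm high, its top 14 mm above this point and its underside 14 mm below; below it is only a round stud and a 30 mm steel collar on the flat cover, whose top lies 26 mm below this point. z up; the point turns with the bolt
- bolt_b (a joint): turn of that bolt, the one of the two nearer the valve that lies on the skid's -x side, in rad, growing clockwise seen from above; 0 loose, 1.5 fully home at its end stop. Fully home, all three bars lie parallel, 0.6 rad clockwise of the skid's y axis. Stiff: it takes 0.06 N m and stays where it is left
- bolt_c_bar (a point): centre of the T-bar head of a captive cover bolt, the one of the two nearer the valve that lies on the skid's +x side. The bar is a black block 46 mm long (x of this point), 13 mm wide (y) and 28 mm high, its top 14 mm above this point and its underside 14 mm below; below it is only a round stud and a 30 mm steel collar on the flat cover, whose top lies 26 mm below this point. z up; the point turns with the bolt
- bolt_c (a joint): turn of that bolt, the one of the two nearer the valve that lies on the skid's +x side, in rad, growing clockwise seen from above; 0 loose, 1.5 fully home at its end stop. Fully home, all three bars lie parallel, 0.6 rad clockwise of the skid's y axis. Stiff: it takes 0.06 N m and stays where it is left
- wheel_hub (a point): centre of the top of the hand wheel's hub, on the wheel's vertical axis, 114 mm above the bench. Steel wheel, 128 mm across, rim and spokes end up to 2 mm below this point's height; nothing on the wheel rises above it except the crank handle
- crank_handle: upright black crank handle on the hand wheel: 22 mm thick, 52 mm high, origin at its centre (half-way up, 140 mm above the bench), 48 mm from the wheel's axis. It is a sleeve that spins freely about its own upright pin, so it can be held with a fixed hand and carried round in a circle; its own yaw means nothing
- wheel (a joint): turn of the hand wheel in rad, growing counter-clockwise seen from above (opening); 0 is shut against the stop, clockwise shuts; one turn is 6.283; it can open nearly three turns. It takes 0.12 N m (2.5 N at the handle) and stays where it is left. At 0 the handle is on the skid's -x side of the axis, at joint value q it lies at that direction turned by q counter-clockwise
- spare_seal: spare flat black rubber ring, 52 mm across, 8 mm thick, lying on the skid's plate; origin at the centre of its underside; to be left alone
- pipe_plug: loose brass plug, 26 mm across, 22 mm high, standing on the skid's plate behind the pipe; origin at the centre of its underside; to be left alone
- mug: white mug, 80 mm across, 90 mm high; origin under its centre; to be left alone
- oil_can: metal can, 64 mm across, 105 mm high; origin under its centre; to be left alone
- tape_roll: lying roll of grey tape, 100 mm across, 25 mm high; origin under its centre; to be left alone
- spanner: steel spanner, 200 mm long, lying flat; origin under its middle; to be left alone
- filter_element: used white paper filter cylinder, 70 mm across, 110 mm high, standing; origin under its centre; to be left alone
- driver: screwdriver, 200 mm long, lying; origin under its middle; to be left alone

How it is judged:
By the outcome, as a careful person would: the job done as asked, in the order asked, and still so for the second after the job is handed in, while the arm keeps its last pose, push and grip.
It also fails if it takes over 72 s, if anything falls off the work surface, if the arm or the gripper's body presses on something with over 40 N, if the wrist force passes 120 N, or if a joint passes its speed limit or range.

### The arm

A 6-joint arm with a two-finger parallel gripper is mounted at the origin on the work surface. World frame = base frame: x ahead of the robot, y to its left, z up, the work surface at z = 0. Lengths are in mm, angles in rad, forces in N, time in s.
With the tool pointing down it reaches from about 275 to 750 mm from the base axis. Payload 10.2 kg.
Tool frame: the origin (TCP) lies at the very end of the fingers, on their centre line; the grasp point (between the pads) lies 19 mm behind it; z points along the fingers, y is the line along which they close (so a half turn about z gives the same grasp; the last joint's range is limited). The gripper opens to 85 mm and grips with 20 to 120 N. Pads are 22 mm wide; open, the fingers measure 114 mm over their backs; the gripper's body (76 mm by 85 mm) begins 54 mm behind the grasp point. The pads swing forward as they close: fully open they stand 13 mm farther back than shut.
Start: joints at [-0.223, 0.313, 1.498, -0, 1.331, -0.223], TCP at [525.006, -0.013, 231.294] pointing down, gripper open.
Joint ranges: [-2.94, 2.94], [-0.97, 2.17], [0.19, 2.56], [-1.23, 4.37], [0.02, 3.11], [-2.88, 2.88]. Speed limits (rad/s): [2.39, 2.39, 3.01, 3.14, 3.14, 3.14].

### API

Orientations are given as a unit quaternion [w, x, y, z].
In Python, from rig import ctrl, optics gives the robot as it stands. The module is installed in compiled form; this text tells all that it offers.
- The arm moves only by the shell command python3 -m handwheel 'ROWS' [FORCE]. ROWS is JSON, a list that holds one entry, the list of rows, each a list of 5 numbers: the gripper command: -1 is fully open, 1 is shut, values between are in proportion, then the shift along the world's x, y, z in units of 50 mm (1.0 is 50 mm), then the turn about the world's z in units of 8 degrees (1.0 is 8 degrees). In form: [[[gripper, tx, ty, tz, twist], ...]]. A call has 1 to 10 rows; each row shifts and turns the commanded pose from where the row before left it; what a row does not reach is not made up. A row lasts 1/10 s, in which the tool goes at most 50 mm and 8.59 degrees, less where a joint would pass 70% of its speed; a pose out of reach is approached as far as the arm can. A call is refused whole if a number of a shift passes 1 or a number of a turn 1, either way. A call with a gripper value outside its range is refused whole. The fingers move at their own pace and stop on an object; FORCE is the grip in N (left out, the last holds). Time passes only in rows, so rows that do not move let the fingers close. It gives the time, the measured TCP pose, the force, the opening and the grip force at its end, in the units of the state.
- ctrl.sense(): the state, without advancing time (a new reading comes with each control period).
- optics.capture(name): name is "scene" or "side" or "wrist"; returns a dict with "img" (420x560x3 uint8, blue, green, red), "K" (3x3 intrinsics, pixels), "dist_coeffs" ([k1, k2, p1, p2, k3] as OpenCV has them; the pictures are not rectified), "R" (3x3) and "t" (3): a world point X has camera coordinates R X + t. Camera axes: x right, y down, z forward; pixel columns grow to the right and rows downward; lengths in mm; the calibration is good to about 2 mm. A picture is of the moment at which its call begins. There is no depth.
- ctrl.finish_job(): hands the job in; it is judged then, once.
The state is a dict: "time_s": time; "joints": joint angles; "dq": joint speeds; "tau": joint torques, N m; "eef_pos": TCP position; "ee_rot": TCP orientation; "force": force on the tool from outside, world axes, zero at the start; "wrist_torque": the same for the moment, N m; "grip_width": opening from 0.0 (shut) to 1.0 (fully open); "grip_force": force on a finger pad.
Only numpy, scipy, OpenCV 4.12 (cv2) and the standard library are available. Lean on these libraries where they do the work, as an engineer would, in place of code of your own. Each camera call takes 0.05 s, during which the arm holds its last target. There are 200 camera calls.

## Working session

There is one attempt and no reset: what is moved stays moved. The work goes in short steps, Python scripts to look and compute and a shell command to move; the robot and the scene stay as the last step left them, time stands still between calls to the robot, and variables do not carry over. Pictures are saved under pics/ and viewed, at most 10 in all, crops included, and the job is handed in when it is done.

```bash
mkdir -p pics
cat > h.py <<'E'
import numpy as np, cv2
from rig import ctrl, optics
def cap(n):
    c=optics.capture(n); c['K']=np.array(c['K'],float);c['R']=np.array(c['R'],float);c['t']=np.array(c['t'],float).ravel();c['d']=np.array(c['dist_coeffs'],float);return c
def ray(c,uv,z):
    p=cv2.undistortPoints(np.array(uv,float).reshape(-1,1,2),c['K'],c['d']).reshape(-1,2)
    d=np.c_[p,np.ones(len(p))]@c['R']; o=-c['R'].T@c['t']
    return o+d*((z-o[2])/d[:,2])[:,None]
def proj(c,X):
    return cv2.projectPoints(np.array(X,float).reshape(-1,1,3),cv2.Rodrigues(c['R'])[0],c['t'],c['K'],c['d'])[0].reshape(-1,2)
E
python3 - <<'E'
from h import *
ims=[]
for n in ("scene","side","wrist"):
    c=cap(n); cv2.imwrite(f"pics/{n}0.png",c['img']); print(n,(-c['R'].T@c['t']).round(),c['R'][2].round(2))
print(ctrl.sense())
E
```

```text
scene [1023. -743.  765.] [-0.46  0.66 -0.59]
side [  -44. -1011.  1347.] [ 0.32  0.6  -0.73]
wrist [525.  66. 374.] [-0.   -0.26 -0.97]
{'time_s': 0.15, 'joints': array([-2.23398696e-01,  3.13299823e-01,  1.49824361e+00,  2.76370254e-05,
        1.33096676e+00, -2.23381818e-01]), 'dq': array([-2.72765501e-05, -2.83274154e-03, -2.79824046e-03, -6.38523845e-06,
        4.07527353e-04, -4.56868243e-04]), 'tau': array([ 1.79854873e-03, -4.12368500e+01, -2.59796566e+01, -1.57318855e-04,
        3.17765021e-03, -3.62555340e-05]), 'eef_pos': array([5.24821703e+02, 3.60546724e-02, 2.30884749e+02]), 'ee_rot': array([-3.95356188e-04,  7.07114999e-01,  7.07098414e-01, -2.33114490e-04]), 'force': array([ 0.34769515,  0.49799092, -0.5779953 ]), 'wrist_torque': array([ 0.0292045 , -0.00413338,  0.03230227]), 'grip_force': 0.0, 'grip_width': 1.0003794864626891}
```

View pics/scene0.png

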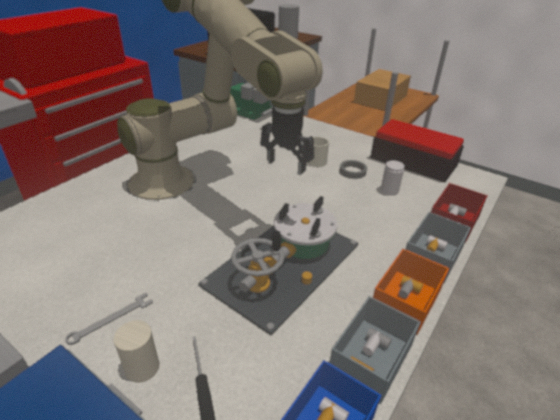

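View pics/wrist0.png

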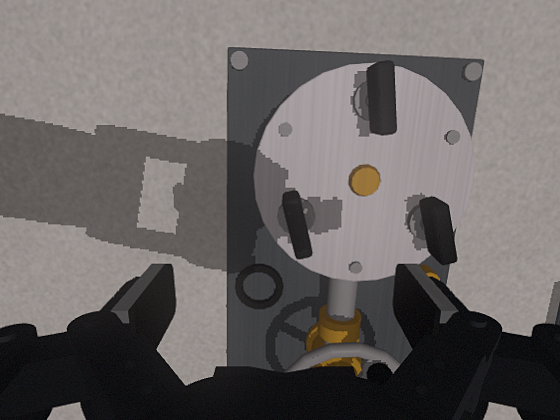

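The scene shot shows the skid with its valve toward -y (wheel about (258,258), handle about (278,240)). The wrist shot shows the bars at a≈(380,97), b≈(298,225) and c≈(437,230), and the handle top at ≈(378,372), partly hidden.

```bash
cat > meas.py <<'E'
from h import *
c=cap("wrist"); im=c['img']; g=cv2.cvtColor(im,cv2.COLOR_BGR2GRAY); hsv=cv2.cvtColor(im,cv2.COLOR_BGR2HSV)
# plate corners approx (z=12): by edges of dark plate vs bench along top/left/right
tl,tr=ray(c,[(228,47),(483,60)],12); v=tr-tl; print("top edge",tl.round(1),tr.round(1),"len",np.linalg.norm(v),"yaw",np.arctan2(v[1],v[0]))
print("left edge",ray(c,[(228,47),(228,360)],12).round(1))
# bars: black blobs in the cover region
roi=np.zeros_like(g); roi[55:268,240:475]=255
m=((g<52)&(roi>0)).astype(np.uint8)
p=ray(c,[(365,180)],95)[0]; print("knob",p)
for cx,cy in ((382,97),(298,225),(438,230)):
    n,l,s,ce=cv2.connectedComponentsWithStats(m); k=l[cy,cx]; print(k,s[k],ce[k].round(1))
    cnt=cv2.findContours((l==k).astype(np.uint8),0,2)[0][0]
    print(cv2.minAreaRect(cnt), cv2.approxPolyDP(cnt,3,True)[:,0].tolist())
print("gray",g[97,382],g[225,298],g[60,300],g[97,360])
cv2.imwrite("pics/z0.png",cv2.resize(im[40:280,220:490],None,fx=2.4,fy=2.4,interpolation=cv2.INTER_CUBIC))
E
python3 meas.py
```

```text
top edge [473.2 123.3  12. ] [710.  112.7  12. ] len 237.01012159462098 yaw -0.044925510350235336
left edge [[ 473.2  123.3   12. ]
 [ 460.1 -211.9   12. ]]
knob [587.63411368  14.49794579  95.        ]
0 [     0      0    560    420 228742] [277.8 210. ]
((279.5, 209.5), (419.0, 559.0), 90.0) [[0, 0], [0, 419], [559, 419], [559, 0]]
22 [ 282  191   30   68 1202] [296.2 224. ]
((296.11480712890625, 224.1514892578125), (67.80889129638672, 19.09976577758789), 77.27564239501953) [[285, 192], [282, 205], [295, 255], [309, 256], [300, 198], [296, 191]]
23 [ 419  197   38   68 1759] [437.9 229.8]
((437.97705078125, 230.50442504882812), (69.55892181396484, 28.58137321472168), 79.2156982421875) [[424, 198], [419, 205], [428, 250], [441, 264], [456, 260], [448, 207], [434, 197]]
gray 54 35 75 76
```

View pics/z0.png

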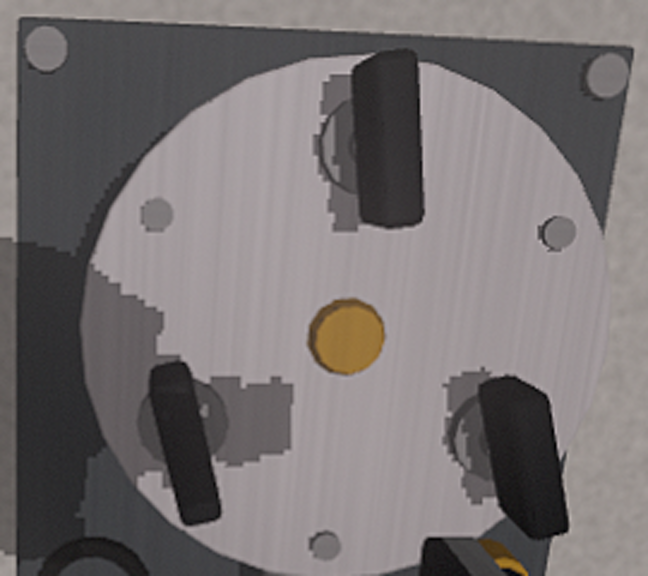

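```bash
cat > m2.py <<'E'
from h import *
c=cap("wrist"); f=lambda *p:[(220+x/2.4,40+y/2.4) for x,y in p]
hsv=cv2.cvtColor(c['img'],cv2.COLOR_BGR2HSV)
m=cv2.inRange(hsv,(10,100,80),(30,255,255)); m[:150]=0;m[210:]=0
M=cv2.moments(m,True); print("knob",M['m00'],ray(c,[(M['m10']/M['m00'],M['m01']/M['m00'])],98)[0].round(1))
print("plate bolts",ray(c,f((46,49),(607,76)),15).round(1))
sy=-.045; R=np.array([[np.cos(sy),-np.sin(sy)],[np.sin(sy),np.cos(sy)]])
F=np.array([587.3,14]); 
for n,l in (("a",(0,60)),("b",(-52,-30)),("c",(52,-30)),("hub",(0,-200))): print(n,(F+R@l).round(1))
for n,p,q in (("a R",(417,60),(423,215)),("b L",(151,375),(183,520)),("b R",(190,370),(220,515)),("c R",(549,400),(567,525)),("bctr",(170,366),(202,521)),("aL",(372,60),(383,222))):
    P=ray(c,f(p,q),132); v=P[0]-P[1]; y=np.arctan2(v[1],v[0])-np.pi/2; print(n,P.round(1)[:,:2].tolist(),P.mean(0).round(1)[:2],"len",np.hypot(*v[:2]).round(1),"yaw ccw from world y",y.round(3))
print(proj(c,[[*(F+R@l),118] for l in ((0,60),(-52,-30),(52,-30))]).round(0))
# handle in scene & side
for n in("scene","side"):
    k=cap(n);u=proj(k,[[*(F+R@(0,-200)),114]])[0]; print(n,u)
    x,y=u.astype(int); cv2.imwrite(f"pics/h{n}.png",cv2.resize(k['img'][y-60:y+60,x-60:x+60],None,fx=4,fy=4,interpolation=cv2.INTER_CUBIC)); print(x-60,y-60)
a,b=[cv2.imread(f"pics/h{n}.png") for n in("scene","side")]
cv2.imwrite("pics/h1.png",cv2.resize(np.hstack([a,b]),(800,400)))
E
python3 m2.py
```

```text
knob 746.0 [586.4  15.3  98. ]
plate bolts [[483.6 111.4  15. ]
 [700.5 102.1  15. ]]
a [590.   73.9]
b [534.  -13.6]
c [637.9 -18.3]
hub [ 578.3 -185.8]
a R [[593.3, 93.9], [597.9, 54.5]] [595.6  74.2] len 39.7 yaw ccw from world y 0.116
b L [[524.2, 10.0], [533.7, -34.1]] [528.9 -12. ] len 45.1 yaw ccw from world y 0.212
b R [[535.2, 11.5], [544.6, -32.5]] [539.9 -10.5] len 44.9 yaw ccw from world y 0.21
c R [[638.1, 2.7], [648.1, -35.7]] [643.1 -16.5] len 39.7 yaw ccw from world y 0.253
bctr [[529.6, 12.6], [539.3, -34.4]] [534.4 -10.9] len 48.0 yaw ccw from world y 0.204
aL [[581.6, 93.8], [587.1, 52.6]] [584.3  73.2] len 41.6 yaw ccw from world y 0.134
[[381.  99.]
 [296. 223.]
 [437. 229.]]
scene [256.6220832  252.35169421]
196 192
side [324.54960214 231.51531929]
264 171
```

View pics/h1.png

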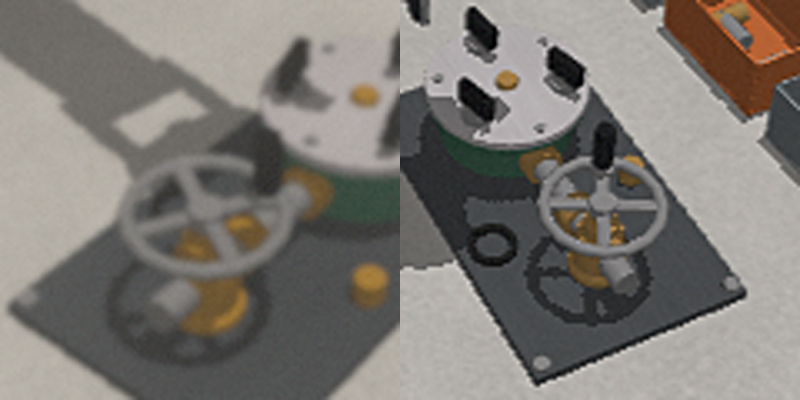

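The bar positions agree with the skid geometry to within about 2 mm: a (590,74), b (534,-12), c (637,-17). The handle sits +x/+y of the hub. I'm starting with bolt a.

```bash
python3 -m handwheel '[[[-0.2,0.65,0.74,-0.2,0.45],[-0.2,0.65,0.74,-0.2,0.45],[-0.2,0,0,0,0],[-0.2,0,0,0,0]]]' 60
python3 -m handwheel '[[[-0.2,0,0,-0.5,0],[-0.2,0,0,-0.5,0],[-0.2,0,0,-0.5,0],[-0.2,0,0,-0.5,0],[-0.2,0,0,0,0],[-0.2,0,0,0,0]]]'
```

```text
time_s: 0.75
eef_pos: [589.6, 74.1, 210.6]
ee_rot: [-0.001, 0.661, 0.75, -0.001]
force: [0.0, -0.6, 0.8]
grip_width: 0.598
grip_force: 0.0
time_s: 1.35
eef_pos: [589.8, 72.9, 112.7]
ee_rot: [0.0, 0.662, 0.75, 0.0]
force: [0.8, -0.6, 0.1]
grip_width: 0.603
grip_force: 0.0
```

```bash
python3 -m handwheel '[[[-0.2,0,0.02,-0.1,0],[1,0,0,0,0],[1,0,0,0,0],[1,0,0,0,0],[1,0,0,0,0],[1,0,0,0,0],[1,0,0,0,0]]]' 60
python3 -m handwheel '[[[1,0,0,0,-0.5],[1,0,0,0,-0.5],[1,0,0,0,-0.5],[1,0,0,0,-0.5],[1,0,0,0,0],[1,0,0,0,0]]]'; python3 -c "
from h import *;print(ctrl.sense()['wrist_torque'],ctrl.sense()['force'])"
```

```text
time_s: 2.05
eef_pos: [589.7, 74.6, 107.1]
ee_rot: [0.0, 0.661, 0.75, 0.0]
force: [-2.7, 0.2, 4.9]
grip_width: 0.137
grip_force: 59.0
time_s: 2.65
eef_pos: [589.9, 74.6, 107.1]
ee_rot: [0.0, 0.759, 0.651, 0.0]
force: [-2.2, -0.4, 5.8]
grip_width: 0.137
grip_force: 59.1
[-0.03284397  0.36808161 -0.07861378] [-2.22466757 -0.35262303  5.79077772]
```

```bash
cat > s.py <<'E'
from h import *
s=ctrl.sense(); w,x,y,z=s['ee_rot']; print("yaw(ccw of y)",round(2*np.arctan2(y,x)-np.pi/2,3),"tz",s['wrist_torque'].round(3),"F",s['force'].round(1),s['eef_pos'].round(1),"gw",round(float(s['grip_width']),3),'j6',s['joints'][5].round(2),round(s['time_s'],2))
E
python3 -m handwheel '[[[1,0,0,0,-0.75],[1,0,0,0,-0.75],[1,0,0,0,-0.75],[1,0,0,0,-0.5],[1,0,0,0,0]]]' >/dev/null; python3 s.py
python3 -m handwheel '[[[1,0,0,0,-0.5],[1,0,0,0,0],[1,0,0,0,0]]]'>/dev/null; python3 s.py
python3 -m handwheel '[[[1,0,0,0,-0.3],[1,0,0,0,0],[1,0,0,0,0]]]'>/dev/null; python3 s.py
```

```text
yaw(ccw of y) -0.538 tz [-0.186 -0.042 -0.074] F [ 0.5 -1.3  5.6] [590.2  74.4 107.1] gw 0.137 j6 0.47 3.15
yaw(ccw of y) -0.605 tz [-0.241 -0.007 -0.064] F [ 0.6 -1.8  6. ] [590.3  74.4 107.1] gw 0.141 j6 0.53 3.45
yaw(ccw of y) -0.646 tz [-0.198 -0.062  0.255] F [ 0.2 -1.1  4.9] [590.3  74.4 107.1] gw 0.137 j6 0.57 3.75
```

```bash
python3 -m handwheel '[[[1,0,0,0,-0.3],[1,0,0,0,0],[1,0,0,0,0]]]'>/dev/null; python3 s.py
python3 -m handwheel '[[[1,0,0,0,-0.3],[1,0,0,0,0],[1,0,0,0,0]]]'>/dev/null; python3 s.py
```

```text
yaw(ccw of y) -0.685 tz [-0.233 -0.028  1.455] F [ 0.4 -0.9  5.2] [590.3  74.4 107.1] gw 0.139 j6 0.61 4.05
yaw(ccw of y) -0.725 tz [-0.248 -0.018  2.322] F [ 0.3 -1.4  5.9] [590.3  74.4 107.2] gw 0.141 j6 0.66 4.35
```

Bolt a hit its stop at yaw -0.645, as predicted. Next I release it and go to b.

```bash
python3 -m handwheel '[[[1,0,0,0,0.45],[1,0,0,0,0],[-0.2,0,0,0,0],[-0.2,0,0,0,0],[-0.2,0,0,0,0],[-0.2,0,0,0.5,0],[-0.2,0,0,0.5,0]]]'>/dev/null; python3 s.py
python3 -m handwheel '[[[-0.2,-0.28,-0.43,0,0.9],[-0.2,-0.28,-0.43,0,0.9],[-0.2,-0.28,-0.43,0,0.9],[-0.2,-0.28,-0.43,0,0.9],[-0.2,0,0,0,0.9],[-0.2,0,0,0,0.9],[-0.2,0,0,0,0.85],[-0.2,0,0,0,0]]]'>/dev/null; python3 s.py
```

```text
yaw(ccw of y) -0.67 tz [-0.021 -0.004 -0.008] F [-0.2 -0.2  0.3] [589.2  74.7 156.3] gw 0.596 j6 0.6 5.05
yaw(ccw of y) 0.203 tz [-0.039  0.019 -0.025] F [ 0.2 -0.1  0.9] [533.6 -11.4 156.2] gw 0.602 j6 -0.44 5.85
```

```bash
python3 -m handwheel '[[[-0.2,0,0,-0.5,0],[-0.2,0,0,-0.5,0],[-0.2,0,0,0,0],[1,0,0,0,0],[1,0,0,0,0],[1,0,0,0,0],[1,0,0,0,0],[1,0,0,0,0]]]'>/dev/null; python3 s.py
python3 -m handwheel '[[[1,0,0,0,-0.75],[1,0,0,0,-0.75],[1,0,0,0,-0.75],[1,0,0,0,-0.75],[1,0,0,0,-0.75],[1,0,0,0,-0.75],[1,0,0,0,-0.75],[1,0,0,0,0]]]'>/dev/null; python3 s.py
python3 -m handwheel '[[[1,0,0,0,-0.4],[1,0,0,0,-0.4],[1,0,0,0,0],[1,0,0,0,0]]]'>/dev/null; python3 s.py
python3 -m handwheel '[[[1,0,0,0,-0.3],[1,0,0,0,-0.3],[1,0,0,0,0],[1,0,0,0,0]]]'>/dev/null; python3 s.py
```

```text
yaw(ccw of y) 0.202 tz [-0.147  0.861 -0.006] F [-5.1 -0.3  6.9] [533.5 -11.5 107.8] gw 0.142 j6 -0.44 6.65
yaw(ccw of y) -0.533 tz [-0.306 -0.77  -0.051] F [ 4.2 -0.9  2.3] [535.2 -11.9 107.9] gw 0.141 j6 0.29 7.45
yaw(ccw of y) -0.641 tz [-0.482 -0.91   0.001] F [ 5.9 -1.7  0.3] [535.4 -12.  107.9] gw 0.143 j6 0.4 7.85
yaw(ccw of y) -0.72 tz [-0.405 -0.952  1.901] F [ 6.5 -1.5  1.5] [535.4 -12.  107.9] gw 0.141 j6 0.48 8.25
```

```bash
python3 -m handwheel '[[[1,0,0,0,0.45],[1,0,0,0,0],[-0.2,0,0,0,0],[-0.2,0,0,0,0],[-0.2,0,0,0,0],[-0.2,0,0,0.5,0],[-0.2,0,0,0.5,0]]]'>/dev/null; python3 s.py
python3 -m handwheel '[[[-0.2,0.52,-0.02,0,0.9],[-0.2,0.52,-0.02,0,0.9],[-0.2,0.52,-0.03,0,0.9],[-0.2,0.52,-0.03,0,0.9],[-0.2,0,0,0,0.9],[-0.2,0,0,0,0.9],[-0.2,0,0,0,0.9],[-0.2,0,0,0,0.24],[-0.2,0,0,0,0]]]'>/dev/null; python3 s.py
```

```text
yaw(ccw of y) -0.663 tz [-0.011  0.038 -0.027] F [-0.  -0.6  1.2] [533.1 -11.2 156.7] gw 0.601 j6 0.42 8.95
yaw(ccw of y) 0.25 tz [-0.011 -0.053  0.033] F [-0.4  0.1  0.2] [637.5 -16.3 156.3] gw 0.597 j6 -0.46 9.85
```

```bash
python3 -m handwheel '[[[-0.2,0,0,-0.5,0],[-0.2,0,0,-0.5,0],[-0.2,0,0,0,0],[1,0,0,0,0],[1,0,0,0,0],[1,0,0,0,0],[1,0,0,0,0],[1,0,0,0,0]]]'>/dev/null; python3 s.py
python3 -m handwheel '[[[1,0,0,0,-0.8],[1,0,0,0,-0.8],[1,0,0,0,-0.8],[1,0,0,0,-0.8],[1,0,0,0,-0.8],[1,0,0,0,-0.8],[1,0,0,0,-0.8],[1,0,0,0,0]]]'>/dev/null; python3 s.py
python3 -m handwheel '[[[1,0,0,0,-0.4],[1,0,0,0,-0.4],[1,0,0,0,0],[1,0,0,0,0]]]'>/dev/null; python3 s.py
python3 -m handwheel '[[[1,0,0,0,-0.3],[1,0,0,0,-0.3],[1,0,0,0,0],[1,0,0,0,0]]]'>/dev/null; python3 s.py
```

```text
yaw(ccw of y) 0.25 tz [-0.103  1.073 -0.065] F [-6.8  0.2  7.3] [637.4 -16.6 108.2] gw 0.139 j6 -0.46 10.65
yaw(ccw of y) -0.533 tz [-0.347 -0.327 -0.093] F [ 2.3 -1.7  4.9] [638.8 -16.9 108.2] gw 0.142 j6 0.32 11.45
yaw(ccw of y) -0.64 tz [-0.504 -0.527 -0.089] F [ 2.9 -2.9  5.4] [638.9 -17.  108.2] gw 0.139 j6 0.43 11.85
yaw(ccw of y) -0.72 tz [-0.562 -0.439  2.01 ] F [ 3.7 -2.3  5.9] [638.9 -17.  108.3] gw 0.141 j6 0.51 12.25
```

Run:
```python
from h import *
# handle top (z=166) and hub from crops of the earlier pictures: crop px/400*120+origin
sc=cap("scene"); sd=cap("side")
def f(x,y,o): return (x*.3+o[0],y*.3+o[1])
print("scene hub",ray(sc,[f(205,203,(196,192))],114).round(1),"side hub",ray(sd,[f(603-400,203,(264,171))],114).round(1))
print("scene top",ray(sc,[f(265,140,(196,192))],164).round(1),"side top",ray(sd,[f(604-400,132,(264,171))],164).round(1))
print("scene foot",ray(sc,[f(264,185,(196,192))],114).round(1),"side foot",ray(sd,[f(604-400,166,(264,171))],114).round(1))
```

```text
scene hub [[ 581.2 -186.   114. ]] side hub [[ 578.4 -187.7  114. ]]
scene top [[ 608.5 -152.6  164. ]] side top [[ 601.6 -146.4  164. ]]
scene foot [[ 603.4 -145.1  114. ]] side foot [[ 604.7 -148.1  114. ]]
```

All three bolts are home. Next I release c, rise, swing to above the handle with the fingers closing along the skid's y axis, and take a look.

```bash
python3 -m handwheel '[[[1,0,0,0,0.45],[1,0,0,0,0],[-0.2,0,0,0,0],[-0.2,0,0,0,0],[-0.2,0,0,0,0],[-0.2,0,0,0.55,0],[-0.2,0,0,0.55,0],[-0.2,0,0,0.55,0]]]'>/dev/null; python3 s.py
python3 -m handwheel '[[[-0.2,-0.13,-0.51,0,-0.86],[-0.2,-0.13,-0.51,0,-0.86],[-0.2,-0.13,-0.51,0,-0.86],[-0.2,-0.13,-0.51,0,-0.86],[-0.2,-0.13,-0.53,0,-0.85],[-0.2,0,0,0,-0.85],[-0.2,0,0,0,-0.85],[-0.2,0,0,0,-0.85],[-0.2,0,0,0,0],[-0.2,0,0,0,0]]]'>/dev/null; python3 s.py
python3 - <<'E'
from h import *
c=cap("wrist"); im=c['img'].copy()
for X in ((605.2,-145,164),(579.3,-185.5,114)):
    u=proj(c,[X])[0]; print(u); cv2.drawMarker(im,tuple(int(v) for v in u),(0,0,255),0,14,1)
cv2.imwrite("pics/w2.png",im)
E
```

```text
yaw(ccw of y) -0.664 tz [ 0.005  0.035 -0.013] F [ 0.3  0.  -0.7] [637.3 -16.2 189.6] gw 0.599 j6 0.45 13.15
yaw(ccw of y) -1.616 tz [-0.019 -0.004  0.027] F [ 0.6 -0.9 -0.6] [ 605.1 -144.7  188.7] gw 0.598 j6 1.19 14.15
[285.24586977 249.18833674]
[350.05169561 255.91288875]
```

View pics/w2.png

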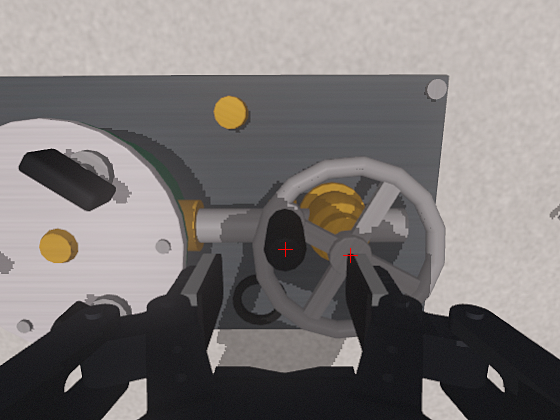

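The picture shows the handle top at about (285,250), midway between the fingers. The rim spans x 255–445 and y 157–337, so the hub is at about (350,247), about 9 px off my marker. I'll check that.

Run:
```python
from h import *
c=cap("wrist"); g=cv2.cvtColor(c['img'],cv2.COLOR_BGR2GRAY)
rim=ray(c,[(255,240),(446,240),(350,157),(350,337),(290,180)],110)
print("rim",rim.round(1)); print("hub",ray(c,[(350,247)],114).round(1)); 
print("handle top",ray(c,[(285,250)],166).round(1), "plate edge", ray(c,[(448,75)],12).round(1))
print("cover knob",ray(c,[(58,247)],98).round(1),"bar c",ray(c,[(68,180)],125).round(1))
```

```text
rim [[ 591.4 -125.   110. ]
 [ 585.8 -248.1  110. ]
 [ 642.  -186.1  110. ]
 [ 517.  -186.3  110. ]
 [ 629.5 -149.2  110. ]]
hub [[ 585.4 -185.5  114. ]]
handle top [[ 605.6 -144.9  166. ]] plate edge [[ 693.8 -284.5   12. ]]
cover knob [[588.   11.7  98. ]] bar c [[638.2 -21.  125. ]]
```

```bash
python3 -m handwheel '[[[-0.2,0,0,-0.5,0],[-0.2,0,0,-0.5,0],[-0.2,0,0,-0.37,0],[-0.2,0,0,0,0],[1,0,0,0,0],[1,0,0,0,0],[1,0,0,0,0],[1,0,0,0,0],[1,0,0,0,0]]]' 80; python3 s.py
```

```text
time_s: 15.15
eef_pos: [605.8, -145.1, 122.0]
ee_rot: [0.001, 1.0, -0.024, 0.001]
force: [-0.8, 0.7, 5.6]
grip_width: 0.237
grip_force: 78.3
yaw(ccw of y) -1.619 tz [ 0.105  0.137 -0.022] F [-0.8  0.7  5.6] [ 605.8 -145.1  122. ] gw 0.237 j6 1.2 15.15
```

Run:
```python
import numpy as np
def tab(a0,st,n):
    a=np.radians(a0+st*np.arange(n+1)); p=np.round(48*np.c_[np.cos(a),np.sin(a)]/50,2); 
    print(a0,st,",".join("[1,%g,%g,0,0]"%tuple(d.round(2)) for d in np.diff(p,axis=0)))
tab(57.4,-20,11); tab(57.4-220,-4,7)
```

```text
57.4 -20 [1,0.24,-0.23,0,0],[1,0.16,-0.29,0,0],[1,0.04,-0.33,0,0],[1,-0.07,-0.33,0,0],[1,-0.18,-0.28,0,0],[1,-0.27,-0.2,0,0],[1,-0.32,-0.1,0,0],[1,-0.33,0.01,0,0],[1,-0.31,0.13,0,0],[1,-0.24,0.23,0,0],[1,-0.16,0.29,0,0]
-162.6 -4 [1,-0.01,0.07,0,0],[1,-0.02,0.06,0,0],[1,-0.01,0.07,0,0],[1,0,0.07,0,0],[1,0,0.06,0,0],[1,0.01,0.07,0,0],[1,0.01,0.07,0,0]
```

```bash
python3 -m handwheel '[[[1,0.24,-0.23,0,0],[1,0.16,-0.29,0,0],[1,0.04,-0.33,0,0],[1,-0.07,-0.33,0,0],[1,0,0,0,0]]]'>/dev/null; python3 s.py
python3 -m handwheel '[[[1,-0.18,-0.28,0,0],[1,-0.27,-0.2,0,0],[1,-0.32,-0.1,0,0],[1,-0.33,0.01,0,0],[1,0,0,0,0]]]'>/dev/null; python3 s.py
python3 -m handwheel '[[[1,-0.31,0.13,0,0],[1,-0.24,0.23,0,0],[1,-0.16,0.29,0,0],[1,0,0,0,0]]]'>/dev/null; python3 s.py
```

```text
yaw(ccw of y) -1.621 tz [-0.729 -0.775 -0.003] F [ 4.8 -5.4  3.6] [ 624.7 -206.4  122.1] gw 0.238 j6 1.12 15.65
yaw(ccw of y) -1.62 tz [ 0.135  0.404 -0.034] F [-2.6 -1.   5.8] [ 567.9 -232.5  122. ] gw 0.236 j6 1.04 16.15
yaw(ccw of y) -1.619 tz [ 0.676 -1.071 -0.026] F [7.9 3.8 3.1] [ 534.6 -198.2  122. ] gw 0.237 j6 1.06 16.55
```

```bash
python3 -m handwheel '[[[1,-0.01,0.07,0,0],[1,-0.02,0.06,0,0],[1,-0.01,0.07,0,0],[1,0,0.07,0,0],[1,0,0,0,0]]]'>/dev/null; python3 s.py
python3 -m handwheel '[[[1,0,0.06,0,0],[1,0,0,0,0],[1,0,0,0,0]]]'>/dev/null; python3 s.py
python3 -m handwheel '[[[1,0.01,0.07,0,0],[1,0,0,0,0],[1,0,0,0,0]]]'>/dev/null; python3 s.py
```

```text
yaw(ccw of y) -1.619 tz [ 0.247 -1.13   0.017] F [7.6 0.3 3.6] [ 533.1 -186.6  122. ] gw 0.239 j6 1.07 17.05
yaw(ccw of y) -1.62 tz [-0.291 -1.065  0.007] F [ 7.7 -2.2  2.3] [ 533.2 -184.3  122. ] gw 0.238 j6 1.08 17.35
yaw(ccw of y) -1.62 tz [-2.829 -0.589  0.056] F [  3.9 -20.6  -1. ] [ 533.2 -184.1  122.1] gw 0.233 j6 1.08 17.65
```

Stopped at the expected position: 20 N with no further travel, at TCP y -184.1. I'll nudge once more to confirm, then work out the circle for backing off.

```bash
python3 -m handwheel '[[[1,0,0.03,0,0],[1,0,0,0,0],[1,0,0,0,0]]]'>/dev/null; python3 s.py
python3 - <<'E'
import numpy as np
a=np.radians(177.4+20*np.arange(19)); p=np.round(48*np.c_[np.cos(a),np.sin(a)]/50,2)
print(",".join("[1,%g,%g,0,0]"%tuple(d.round(2)) for d in np.diff(p,axis=0)))
E
```

```text
yaw(ccw of y) -1.621 tz [-3.885 -0.507  0.007] F [  4.2 -27.6  -3.2] [ 533.2 -184.   122.1] gw 0.234 j6 1.09 17.95
[1,0.04,-0.33,0,0],[1,0.16,-0.29,0,0],[1,0.24,-0.23,0,0],[1,0.31,-0.13,0,0],[1,0.33,-0.01,0,0],[1,0.32,0.1,0,0],[1,0.27,0.2,0,0],[1,0.18,0.28,0,0],[1,0.07,0.33,0,0],[1,-0.04,0.33,0,0],[1,-0.16,0.29,0,0],[1,-0.24,0.23,0,0],[1,-0.31,0.13,0,0],[1,-0.33,0.01,0,0],[1,-0.32,-0.1,0,0],[1,-0.27,-0.2,0,0],[1,-0.18,-0.28,0,0],[1,-0.07,-0.33,0,0]
```

```bash
python3 -m handwheel '[[[1,0.02,-0.1,0,0],[1,0.04,-0.33,0,0],[1,0.16,-0.29,0,0],[1,0.24,-0.23,0,0],[1,0.31,-0.13,0,0],[1,0.33,-0.01,0,0],[1,0.32,0.1,0,0],[1,0,0,0,0]]]'>/dev/null; python3 s.py
python3 -m handwheel '[[[1,0.27,0.2,0,0],[1,0.18,0.28,0,0],[1,0.07,0.33,0,0],[1,-0.04,0.33,0,0],[1,-0.16,0.29,0,0],[1,-0.24,0.23,0,0],[1,0,0,0,0]]]'>/dev/null; python3 s.py
python3 -m handwheel '[[[1,-0.31,0.13,0,0],[1,-0.33,0.01,0,0],[1,-0.32,-0.1,0,0],[1,-0.27,-0.2,0,0],[1,-0.18,-0.28,0,0],[1,-0.07,-0.33,0,0],[1,0,0,0,0]]]'>/dev/null; python3 s.py
```

```text
yaw(ccw of y) -1.619 tz [-0.193 -0.596 -0.001] F [ 4.2 -1.5  4.7] [ 605.  -228.   122.1] gw 0.234 j6 1.08 18.75
yaw(ccw of y) -1.619 tz [-0.45   0.73   0.049] F [-4.4 -3.   6.1] [ 605.7 -145.   122. ] gw 0.232 j6 1.2 19.45
yaw(ccw of y) -1.621 tz [-0.348  0.271 -0.066] F [-1.1 -2.4  7.4] [ 533.2 -185.5  122. ] gw 0.235 j6 1.08 20.15
```

```bash
python3 -m handwheel '[[[1,0.04,-0.33,0,0],[1,0.16,-0.29,0,0],[1,0.24,-0.23,0,0],[1,0.31,-0.13,0,0],[1,0.33,-0.01,0,0],[1,0.32,0.1,0,0],[1,0,0,0,0]]]'>/dev/null; python3 s.py
python3 -m handwheel '[[[1,0.27,0.2,0,0],[1,0.18,0.28,0,0],[1,0.07,0.33,0,0],[1,-0.04,0.33,0,0],[1,-0.16,0.29,0,0],[1,-0.24,0.23,0,0],[1,0,0,0,0]]]'>/dev/null; python3 s.py
python3 -m handwheel '[[[1,-0.31,0.13,0,0],[1,-0.33,0.01,0,0],[1,-0.32,-0.1,0,0],[1,-0.27,-0.2,0,0],[1,-0.18,-0.28,0,0],[1,-0.05,-0.27,0,0],[1,0,0,0,0],[1,0,0,0,0]]]'>/dev/null; python3 s.py
```

```text
yaw(ccw of y) -1.619 tz [-0.262 -0.544  0.049] F [ 4.3 -1.9  6.9] [ 605.1 -228.   122. ] gw 0.237 j6 1.08 20.85
yaw(ccw of y) -1.619 tz [-0.58   0.793  0.028] F [-5.1 -2.8  7.6] [ 605.7 -145.   122. ] gw 0.235 j6 1.2 21.55
yaw(ccw of y) -1.62 tz [-0.246  1.042 -0.015] F [-7.7 -1.4 11.6] [ 533.4 -181.3  122. ] gw 0.238 j6 1.09 22.35
```

```bash
python3 -m handwheel '[[[1,0,-0.05,0,0],[1,0,0,0,0],[1,0,0,0,0]]]'>/dev/null; python3 s.py
```

```text
yaw(ccw of y) -1.619 tz [ 0.087  1.223 -0.059] F [-8.9  1.5 12. ] [ 533.3 -183.   121.9] gw 0.234 j6 1.08 22.65
```

```bash
python3 -m handwheel '[[[1,0.01,-0.02,0,0],[1,0,0,0,0],[1,0,0,0,0]]]'>/dev/null; python3 s.py
python3 - <<'E'
from h import *
c=cap("wrist"); s=cap("scene")
cv2.imwrite("pics/end.png",cv2.resize(np.hstack([c['img'],s['img']]),(800,300)))
E
python3 s.py
```

```text
yaw(ccw of y) -1.619 tz [ 0.348  1.78  -0.004] F [-11.7   2.   14.3] [ 533.2 -183.6  121.9] gw 0.236 j6 1.08 22.95
yaw(ccw of y) -1.619 tz [ 0.386  1.689 -0.004] F [-11.    1.5  14.2] [ 533.3 -183.7  121.9] gw 0.236 j6 1.08 23.05
```

View pics/end.png

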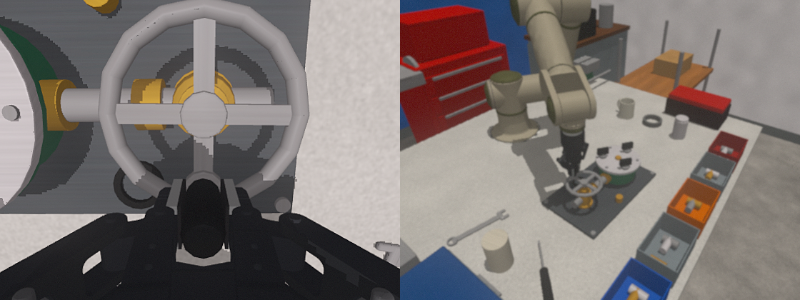

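The handle is gripped on the wheel's -x side, the bars look parallel, and the other items haven't moved. One last half-millimetre trim.

```bash
python3 -m handwheel '[[[1,-0.03,-0.01,0,0],[1,0,0,0,0],[1,0,0,0,0],[1,0,0,0,0]]]'>/dev/null; python3 s.py
```

```text
yaw(ccw of y) -1.619 tz [ 0.318  0.365 -0.03 ] F [-1.9  1.7  9.9] [ 533.2 -184.3  121.9] gw 0.236 j6 1.08 23.45
```

```bash
python3 -c "
from rig import ctrl; print(ctrl.finish_job())"
```

```text
the job is handed in; nothing more can be done
None
```

The job is handed in: all three bolts were turned clockwise to their end stops, then the valve was shut against its stop and backed off two full turns (within about 0.2 mm at the handle), and the handle is still gripped with the wheel at rest after about 23 s of the 72 s allowed.

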